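Sort the stripped pump parts into their trays

TASK

Sort the parts stripped from the hand pump: the two ball bearings into the grey steel tray, one in each bay and lying flat; the two brass bushes into the yellow tray, one in each bay and standing upright (the flanged one on its flange); and the bolt with its nut lying in the pale wooden tray. Every part must rest on its tray's floor, let go. Do not shift the red grease tin or the glass jar.

Things in the scene. Friction and masses are not known exactly. Their poses are not given: they have to be found in the camera images.
- big_bearing: large sealed ball bearing, steel rings with a black seal between, lying flat: 52 mm outer diameter, 20 mm bore, 21 mm high. Origin at the centre of its underside, z up its axis. Belongs in the steel tray.
- small_bearing: small sealed ball bearing, steel rings with a black seal between, lying flat: 40 mm outer diameter, 17 mm bore, 16 mm high. Origin at the centre of its underside, z up its axis. Belongs in the steel tray.
- plain_bush: plain brass bush (tube) standing on end: 32 mm outer diameter, 20 mm bore, 40 mm high. Origin at the centre of its underside, z up its axis. Belongs in the yellow tray.
- flanged_bush: brass bush with a flange at its foot, standing on the flange: flange 46 mm diameter and 6 mm thick, above it a tube 30 mm in diameter, 30 mm high in all, 20 mm bore. Grip the tube above the flange. Origin at the centre of its underside, z up its axis. Belongs in the yellow tray.
- bolt: dark steel hex bolt with a nut near its end, lying level on its flats: 90 mm long, along its x. Head from x = -45 to -35 mm and nut from x = 25 to 38 mm, both 24 mm across flats; 16 mm shank, free to grip across (along y) from x = -35 to 25 mm. Origin on the shank's axis at mid-length, 12 mm above what it lies on, z up. Belongs in the wooden tray.
- steel_tray: bare grey steel tray for bearings, fixed: 150 mm (x) by 130 mm (y) outside, 22 mm high, walls 4 mm, floor 4 mm thick (you set things on it 4 mm above the table). A 4 mm partition, top 19 mm above the table, runs along y through the middle: two bays centred at x = +36 and -36 mm, each 69 mm (x) by 122 mm (y). Origin at the centre of its underside.
- yellow_tray: yellow plastic tray for brass bushes, fixed to the plank: the same size and shape as the steel tray, with the same partition and two bays centred at x = +36 and -36 mm. Origin at the centre of its underside.
- wood_tray: pale wooden tray for bolts, fixed to the plank: the same outer size, walls and floor as the steel tray but without a partition, 142 mm (its x) by 122 mm (its y) inside. Origin at the centre of its underside.
- grease_tin: squat round red grease tin with a steel pry lid, standing loose among the parts: 67 mm diameter, 50 mm high. Origin at the centre of its underside. Not to be moved.
- glass_jar: small greenish glass jar, steel cap, standing loose beyond the trays: 66 mm diameter, 85 mm high. Origin at the centre of its underside. Not to be moved. (All objects not listed stand farther off: beyond x = 0.79 m or beyond 0.5 m to either side, none over 0.22 m high.)
Things that resemble listed ones, but are neither listed nor needed, are in the scene too. What is shaped like the plain_bush but black or blue is not meant.

How it is judged:
By the outcome, as a careful person would: the job done as asked, in the order asked, and still so for the second after the job is handed in, with the robot touching nothing.
It also fails if it takes over 115 s, if anything falls off the work surface, if the arm or the gripper's body presses on something with over 40 N, if the wrist force passes 120 N, or if a joint passes its speed limit or range.

ROBOT

A 6-joint arm with a two-finger parallel gripper is mounted at the origin on the work surface. World frame = base frame: x ahead of the robot, y to its left, z up, the work surface at z = 0. Lengths are in m, angles in rad, forces in N, time in s.
With the tool pointing down it reaches from about 0.35 to 0.775 m from the base axis. Payload 5.5 kg.
Tool frame: the origin (TCP) lies at the very end of the fingers, on their centre line; the grasp point (between the pads) lies 19 mm behind it; z points along the fingers, x is the direction in which the jaws open and shut, and the axes are right-handed (so a half turn about z gives the same grasp; the last joint's range is limited). The gripper opens to 85 mm and grips with 20 to 120 N. Pads are 22 mm wide; open, the fingers measure 114 mm over their backs; the gripper's body (76 mm by 85 mm) begins 54 mm behind the grasp point. The pads swing forward as they close: fully open they stand 13 mm farther back than shut.
Start: joints at [0.971, 0.313, 0.046, 1.304, 0, 1.431], TCP at [0.255, 0.515, 0.231] pointing down, gripper open.
Joint ranges: [-2.76, 2.76], [-0.86, 1.69], [-1.03, 1.26], [-2.2, 2.34], [-1.47, 1.5], [-3.14, 3.14]. Speed limits (rad/s): [2.57, 2.57, 3.14, 3.14, 3.14, 3.14].

INTERFACE

Orientations are given as a unit quaternion [w, x, y, z].
In Python, from workcell import env gives the robot as it stands.
- The arm moves only by the shell command python3 -m inch 'ROWS' [FORCE]. ROWS is JSON, a list of rows, each a list of 7 numbers: the turn, a rotation vector about the tool's x, y, z each as a share of 8 degrees, from -1 to 1, then the shift along the tool's x, y, z each as a share of 0.05 m, from -1 to 1, then the closure, from 0 (fully open) to 1 (shut). A call has 1 to 12 rows; each row shifts and turns the commanded pose from where the row before left it, along the tool's axes as they then stand; what a row does not reach is not made up. A row lasts 1/10 s, in which the tool goes at most 50 mm and 8.59 degrees, less where a joint would pass 70% of its speed; a pose out of reach is approached as far as the arm can. A call with a number of a shift or a turn outside -1 to 1 is refused whole. A call with a gripper value outside its range is refused whole. The fingers move at their own pace and stop on an object; FORCE is the grip in N (left out, the last holds). Time passes only in rows, so rows that do not move let the fingers close. It gives the time, the measured TCP pose, the force and the opening at its end, in the units of the state.
- env.get_state(): the state, without advancing time (a new reading comes with each control period).
- env.read_camera(name): name is "scene" or "side" or "wrist"; returns the picture (400x640x3 uint8, red, green, blue); there is no depth.
- env.calibration(name): a dict with "fx", "fy", "cx", "cy" (pixels), "k1" (the pictures are not rectified: a ray, as slopes to the right and down, at radius r is drawn at 1 + k1 r^2 times it, then the intrinsics apply), "rvec" (rotation vector, rad) and "tvec" (3), from world to camera coordinates, as OpenCV has them; the wrist camera has in their place "hand_eye" (4x4, takes a point from camera to tool coordinates, whose origin is the TCP and whose axes are the tool frame's). Camera axes: x right, y down, z forward; pixel columns grow to the right and rows downward; lengths in m; the calibration is good to about 2 mm. A picture is of the moment at which its call begins: read the wrist's pose just before it. calibration takes no time and is no camera call.
- env.hand_in(): hands the job in, once; it reports no verdict.
The state is a dict: "clock": time; "joint_pos": joint angles; "qvel": joint speeds; "tau": joint torques, N m; "tcp_pos": TCP position; "orientation": TCP orientation; "wrist_force": force on the tool from outside, world axes, zero at the start; "ft_torque": the same for the moment, N m; "finger_gap": finger opening in m.
Only numpy, scipy, OpenCV 4.12 (cv2) and the standard library are available. Lean on these libraries where they do the work, as an engineer would, in place of code of your own. Each camera call takes 0.05 s, during which the arm holds its last target.

## Working session

There is one attempt and no reset: what is moved stays moved. The work goes in short steps, Python scripts to look and compute and a shell command to move; the robot and the scene stay as the last step left them, time stands still between calls to the robot, and variables do not carry over. Pictures are saved under pics/ and viewed, and the job is handed in when it is done.

```bash
ls; mkdir -p pics
cat > h.py <<'E'
import numpy as np,cv2
from scipy.spatial.transform import Rotation as R
from workcell import env
def save(img,n): cv2.imwrite('pics/'+n,img[:,:,::-1])
def ray(name,u,v,st=None):
    c=env.calibration(name)
    x=(u-c['cx'])/c['fx'];y=(v-c['cy'])/c['fy']
    rd=np.hypot(x,y);r=rd
    for _ in range(30): r=rd/(1+c['k1']*r*r)
    s=r/rd if rd>0 else 1
    d=np.array([x*s,y*s,1.])
    if 'hand_eye' in c:
        q=st['orientation'];T=np.eye(4);T[:3,:3]=R.from_quat([q[1],q[2],q[3],q[0]]).as_matrix();T[:3,3]=st['tcp_pos']
        M=T@np.array(c['hand_eye']);return M[:3,3],M[:3,:3]@d
    Rm=R.from_rotvec(c['rvec']).as_matrix();t=np.array(c['tvec'])
    return -Rm.T@t,Rm.T@d
def plane(name,u,v,z,st=None):
    o,d=ray(name,u,v,st);return o+d*(z-o[2])/d[2]
def proj(name,P,st=None):
    c=env.calibration(name);P=np.asarray(P,float)
    if 'hand_eye' in c:
        q=st['orientation'];T=np.eye(4);T[:3,:3]=R.from_quat([q[1],q[2],q[3],q[0]]).as_matrix();T[:3,3]=st['tcp_pos']
        M=np.linalg.inv(T@np.array(c['hand_eye']));p=M[:3,:3]@P+M[:3,3]
    else: p=R.from_rotvec(c['rvec']).as_matrix()@P+np.array(c['tvec'])
    x,y=p[0]/p[2],p[1]/p[2];k=1+c['k1']*(x*x+y*y)
    return c['fx']*x*k+c['cx'],c['fy']*y*k+c['cy']
E
python3 - <<'E'
from h import *
for n in('scene','side','wrist'): save(env.read_camera(n),n+'0.png'); print(n,env.calibration(n))
print(env.get_state())
E
```

```text
pics
scene {'fx': 371.1566864697859, 'fy': 371.1566864697859, 'cx': 320.8566795816931, 'cy': 200.3373916424569, 'k1': 0.027070816523973164, 'rvec': array([ 1.28709287,  2.08305274, -1.02844513]), 'tvec': array([ 0.24216511, -0.2308963 ,  1.19820462])}
side {'fx': 448.33429499195387, 'fy': 448.33429499195387, 'cx': 326.2046846840376, 'cy': 198.95013614660712, 'k1': -0.01685366637336226, 'rvec': array([ 2.29463727, -0.77488842,  0.29288178]), 'tvec': array([-0.42932425,  0.26919946,  0.93053037])}
wrist {'fx': 308.643840489303, 'fy': 308.643840489303, 'cx': 313.4466095269057, 'cy': 197.43009260600303, 'k1': -0.04290184899941571, 'hand_eye': array([[ 9.99998942e-01, -1.22502960e-03, -7.84198869e-04,
         1.42425891e-03],
       [ 1.41447245e-03,  9.44679718e-01,  3.27991203e-01,
        -8.47721020e-02],
       [ 3.39017833e-04, -3.27991965e-01,  9.44680452e-01,
        -1.43397167e-01],
       [ 0.00000000e+00,  0.00000000e+00,  0.00000000e+00,
         1.00000000e+00]])}
{'clock': 0.15, 'joint_pos': array([9.71389059e-01, 3.13841371e-01, 4.52445827e-02, 1.30358291e+00,
       3.27456241e-05, 1.43119505e+00]), 'qvel': array([-3.65606959e-04, -2.54658044e-03,  3.89647657e-03, -8.25028888e-04,
       -1.39512469e-03,  5.39334658e-06]), 'tau': array([ 1.13764439e-03, -4.81063521e+01,  2.98816717e+01,  1.39073961e-02,
       -1.94535323e-04,  1.35320141e-05]), 'tcp_pos': array([0.254959  , 0.51496984, 0.23060794]), 'orientation': array([ 2.64468526e-04,  8.49639213e-01,  5.27363944e-01, -6.39336348e-04]), 'wrist_force': array([-0.00570062, -1.00243953, -0.17844627]), 'ft_torque': array([ 0.00568084, -0.02258383, -0.01731063]), 'finger_gap': 0.08555884952088202}
```

View pics/scene0.png

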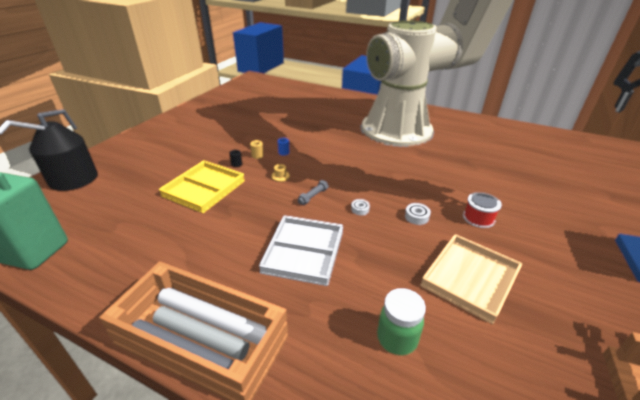

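View pics/side0.png

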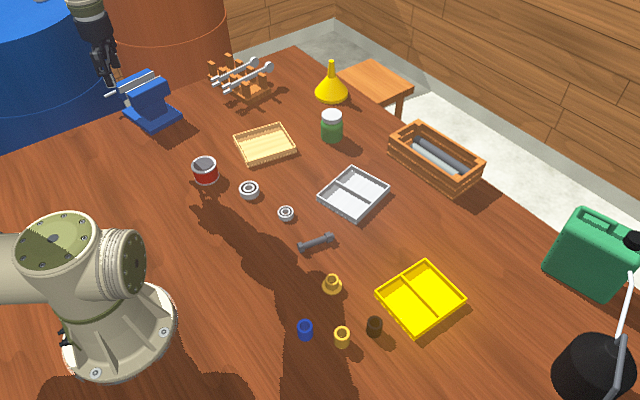

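View pics/wrist0.png

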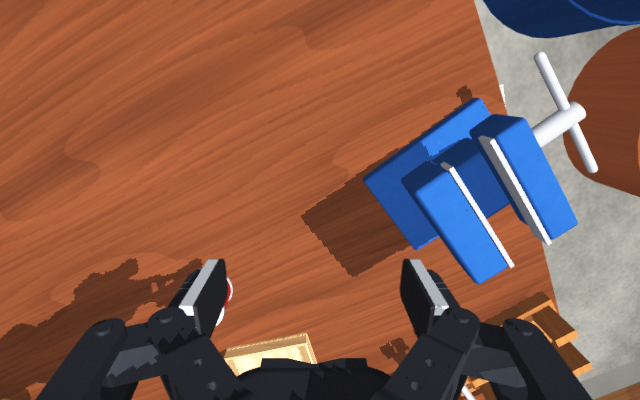

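The scene view (640x400) has the yellow tray at (203,185), steel (303,248), wood (472,275), and the parts in a line from (257,149) to (418,213). The side view is sharper: yellow bush (342,337), black lookalike (374,326), blue (305,329), flanged (332,284), bolt (316,242), bearings (286,213) and (249,190), tin (205,170).

Run:
```python
from h import *
a=cv2.imread('pics/side0.png');cv2.imwrite('pics/sidec1.png',cv2.resize(a[220:360,280:480],None,fx=4,fy=4,interpolation=2))
cv2.imwrite('pics/sidec2.png',cv2.resize(a[105:255,180:400],None,fx=3.6,fy=3.6,interpolation=2))
for n,pts in {'side':dict(plain=(342,329,.04),black=(375,318,.04),blue=(305,322,.04),fl=(332,277,.03),bolt=(316,242,.015),small=(286,210,.016),big=(249,187,.021),tin=(205,161,.05),jar=(332,114,.085),steel=(354,193,.02),yel=(421,298,.02),wood=(265,143,.02)),
 'scene':dict(plain=(257,143,.04),fl=(280,168,.03),bolt=(313,192,.015),small=(361,205,.016),big=(418,210,.021),tin=(484,201,.05),steel=(303,248,.02),yel=(203,184,.02),wood=(472,274,.02),jar=(404,308,.085))}.items():
  for k,(u,v,z) in pts.items(): print(n,k,plane(n,u,v,z).round(3))
```

```text
side plain [ 0.354 -0.296  0.04 ]
side black [ 0.421 -0.318  0.04 ]
side blue [ 0.304 -0.24   0.04 ]
side fl [ 0.415 -0.184  0.03 ]
side bolt [ 0.45  -0.077  0.015]
side small [0.449 0.049 0.016]
side big [0.415 0.171 0.021]
side tin [0.359 0.3   0.05 ]
side jar [0.726 0.219 0.085]
side steel [ 0.62  -0.013  0.02 ]
side yel [ 0.538 -0.335  0.02 ]
side wood [0.542 0.297 0.02 ]
scene plain [ 0.347 -0.296  0.04 ]
scene fl [ 0.416 -0.181  0.03 ]
scene bolt [ 0.452 -0.069  0.015]
scene small [0.448 0.053 0.016]
scene big [0.413 0.174 0.021]
scene tin [0.355 0.299 0.05 ]
scene steel [0.634 0.003 0.02 ]
scene yel [ 0.55  -0.317  0.02 ]
scene wood [0.553 0.31  0.02 ]
scene jar [0.734 0.225 0.085]
```

View pics/sidec1.png

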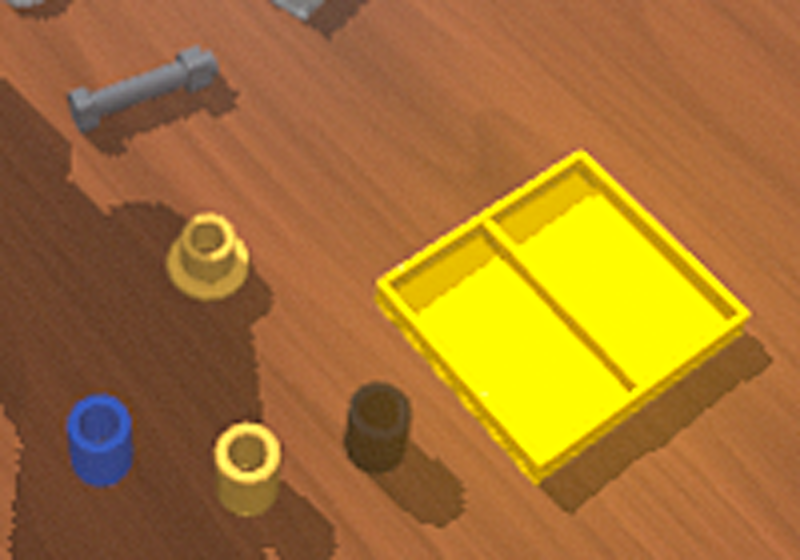

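View pics/sidec2.png

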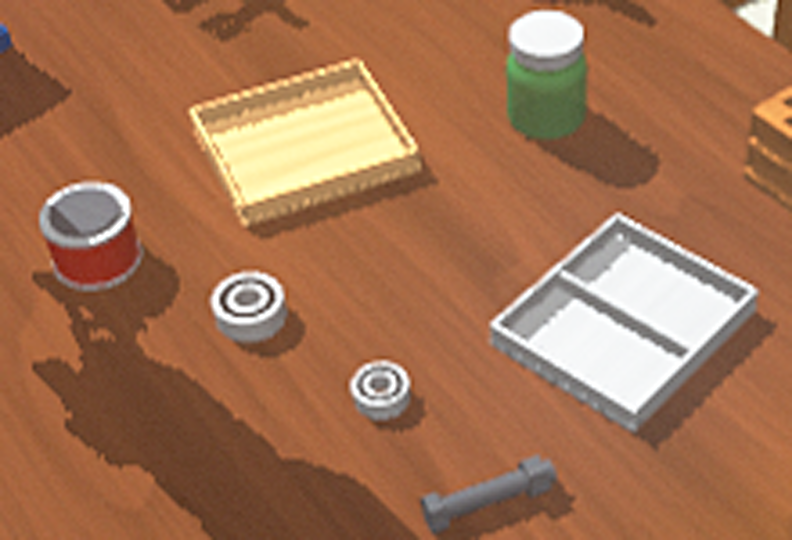

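The one in brass at side (342,337) is the plain bush; the blue (305,329) and black (374,326) tubes are the lookalikes, as the crop confirms. Bearings: big (249,190), small (286,213). Next, measure the trays and refine the parts by mask.

Run:
```python
from h import *
C={'yel':[(374.5,290.75),(425,258),(467.5,298.25),(414,337.5)],'steel':[(316.7,196.1),(352.2,164.2),(390,186.4),(356.4,220.3)],'wood':[(233,135.6),(280,121.7),(296.9,148.9),(247.5,163.9)]}
for k,c in C.items():
    P=np.array([plane('side',*p,.022) for p in c])[:,:2]
    print(k,P.mean(0).round(4),[(np.linalg.norm(P[i]-P[(i+1)%4]).round(3),np.degrees(np.arctan2(*(P[(i+1)%4]-P[i])[::-1])).round(1)) for i in range(4)])
for n,pts in {'yp':[(490,222),(632,388)]}.items():
    Q=[plane('side',280+u/4,220+v/4,.019)for u,v in pts];print(n,np.degrees(np.arctan2(*(Q[1]-Q[0])[:2][::-1])),Q)
Q=[plane('side',180+u/3.6,105+v/3.6,.019)for u,v in [(568,272),(685,352)]];print(np.degrees(np.arctan2(*(Q[1]-Q[0])[:2][::-1])),Q)
s=cv2.imread('pics/scene0.png');cv2.imwrite('pics/scenec.png',cv2.resize(s[130:330,150:530],None,fx=2.1,fy=2.1,interpolation=2))
```

```text
yel [ 0.5408 -0.3297] [(np.float64(0.148), np.float64(-2.2)), (np.float64(0.128), np.float64(-91.3)), (np.float64(0.153), np.float64(177.8)), (np.float64(0.128), np.float64(86.4))]
steel [ 0.6231 -0.0082] [(np.float64(0.153), np.float64(13.9)), (np.float64(0.128), np.float64(-78.9)), (np.float64(0.148), np.float64(-166.3)), (np.float64(0.127), np.float64(103.2))]
wood [0.5423 0.2996] [(np.float64(0.148), np.float64(-11.4)), (np.float64(0.137), np.float64(-102.7)), (np.float64(0.147), np.float64(167.5)), (np.float64(0.134), np.float64(78.0))]
yp -95.66784469536785 [array([ 0.54588734, -0.27033281,  0.019     ]), array([ 0.5342107 , -0.38798569,  0.019     ])]
-81.7473890144089 [array([0.61509265, 0.0493307 , 0.019     ]), array([ 0.6314271 , -0.06328992,  0.019     ])]
```

View pics/scenec.png

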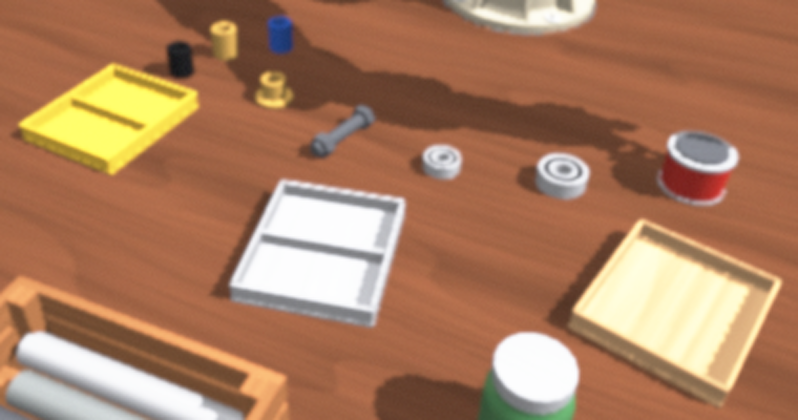

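```bash
cat >> h.py <<'E'
def plan(x,y,z,yaw,st=None):
    """turn units (8deg) about tool z first, then shift units (50mm) in tool axes AFTER the turn"""
    st=st or env.get_state();q=st['orientation'];M=R.from_quat([q[1],q[2],q[3],q[0]]).as_matrix()
    cur=np.degrees(np.arctan2(M[1,0],M[0,0]));d=(yaw-cur+90)%180-90
    print('cur',np.round(st['tcp_pos'],4),'yaw',cur.round(2),'tilt',M[:,2].round(4),'gap',round(st['finger_gap'],4),'t',round(st['clock'],2),'F',np.round(st['wrist_force'],1))
    w=np.radians(cur+d);X=np.array([np.cos(w),np.sin(w),0]);Z=np.array([0,0,-1.]);Y=np.cross(Z,X)
    D=np.array([x,y,z])-st['tcp_pos'];print('turn z units',(-d/8).round(3),'q6 then ~',np.round(st['joint_pos'][5]-np.radians(d),2),'shift units',(np.array([D@X,D@Y,D@Z])/.05).round(3))
E
python3 -c "
from h import *
plan(.414,.172,.14,101)"
```

```text
cur [0.255  0.515  0.2306] yaw 63.66 tilt [-8.0e-04 -1.1e-03 -1.0e+00] gap 0.0856 t 0.15 F [-0.  -1.  -0.2]
turn z units -4.668 q6 then ~ 0.78 shift units [-7.34   1.814  1.812]
```

```bash
python3 -m inch '[[0,0,-0.93,0,0,0,0],[0,0,-0.93,0,0,0,0],[0,0,-0.93,0,0,0,0],[0,0,-0.94,0,0,0,0],[0,0,-0.94,0,0,0,0]]'; python3 -m inch '[[0,0,0,-0.92,0.23,0.2,0],[0,0,0,-0.92,0.23,0.2,0],[0,0,0,-0.92,0.23,0.2,0],[0,0,0,-0.92,0.23,0.2,0],[0,0,0,-0.92,0.23,0.2,0],[0,0,0,-0.92,0.23,0.2,0],[0,0,0,-0.91,0.22,0.3,0],[0,0,0,-0.91,0.21,0.3,0],[0,0,0,0,0,0,0],[0,0,0,0,0,0,0]]'
python3 - <<'E'
from h import *
st=env.get_state();save(env.read_camera('wrist'),'w1.png');plan(.414,.172,.14,101,st)
print(proj('wrist',[.414,.172,.021],st))
E
```

```text
clock: 0.65
tcp_pos: [0.2551, 0.5151, 0.2309]
orientation: [0.0, 0.634, 0.773, -0.0]
wrist_force: [0.0, -0.3, 0.6]
finger_gap: 0.0854
clock: 1.65
tcp_pos: [0.4141, 0.1712, 0.1408]
orientation: [-0.001, 0.637, 0.771, -0.0]
wrist_force: [-1.0, -0.6, 0.8]
finger_gap: 0.0855
cur [0.4141 0.1712 0.1408] yaw 100.82 tilt [-1.4e-03  1.0e-04 -1.0e+00] gap 0.0855 t 1.65 F [-1.  -0.6  0.8]
turn z units -0.023 q6 then ~ 0.02 shift units [0.017 0.002 0.017]
(np.float64(313.216560670082), np.float64(189.83412810847094))
```

View pics/w1.png

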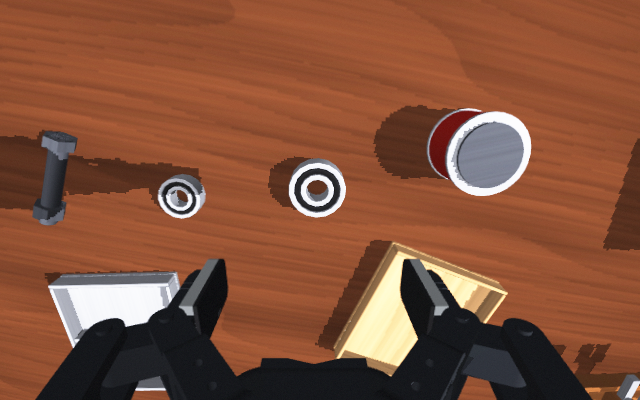

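Wrist view: big bearing top ring centre ≈(317,188), small ≈(181,196), bolt from (58,143) to (49,211), tin at (490,150); everything is clear.

Run:
```python
from h import *
st=env.get_state();img=cv2.imread('pics/w1.png')
g=cv2.cvtColor(img,cv2.COLOR_BGR2HSV);m=((g[:,:,2]>200)&(g[:,:,1]<40)).astype(np.uint8)*255
for nm,(x0,y0,x1,y1),z in (('big',(270,140,370,230),.021),('small',(150,165,215,230),.016)):
    s=m[y0:y1,x0:x1];cs,_=cv2.findContours(s,cv2.RETR_EXTERNAL,cv2.CHAIN_APPROX_NONE)
    c=max(cs,key=cv2.contourArea);e=cv2.fitEllipse(cv2.convexHull(c));u,v=e[0][0]+x0,e[0][1]+y0
    print(nm,u,v,e[1],plane('wrist',u,v,z,st).round(4))
a=plane('wrist',58,141,.012,st);b=plane('wrist',49,213,.012,st);print(a,b)
plan(.414,.172,.003,101)
```

```text
big 316.89584732055664 189.61467742919922 (54.02872085571289, 56.5706672668457) [0.4132 0.1763 0.021 ]
small 180.71843719482422 199.5158920288086 (35.345977783203125, 45.115047454833984) [0.4481 0.054  0.016 ]
[ 0.41462034 -0.06251102  0.012     ] [ 0.48917596 -0.07752516  0.012     ]
cur [0.414  0.1722 0.1412] yaw 100.95 tilt [-8.e-04  4.e-04 -1.e+00] gap 0.0855 t 1.7 F [ 0.1 -0.8  0.7]
turn z units -0.006 q6 then ~ 0.02 shift units [-0.004  0.     2.764]
```

```bash
python3 -m inch '[[0,0,0,0.04,0,0.8,0],[0,0,0,0,0,0.8,0],[0,0,0,0,0,0.7,0],[0,0,0,0,0,0.44,0],[0,0,0,0,0,0,0],[0,0,0,0,0,0,0.7],[0,0,0,0,0,0,0.7],[0,0,0,0,0,0,0.7],[0,0,0,0,0,0,0.7],[0,0,0,0,0,0,0.7],[0,0,0,0,0,0,0.7]]' 50
python3 -c "
from h import *
plan(.585,-.0155,.1,101)"
```

```text
clock: 2.8
tcp_pos: [0.4153, 0.1752, 0.0065]
orientation: [0.001, 0.636, 0.772, 0.002]
wrist_force: [-2.4, 1.0, 7.7]
finger_gap: 0.0497
cur [0.4153 0.1752 0.0065] yaw 101.05 tilt [ 0.0037  0.0017 -1.    ] gap 0.0497 t 2.8 F [-2.4  1.   7.7]
turn z units 0.006 q6 then ~ 0.03 shift units [-4.391  2.604 -1.87 ]
```

```bash
python3 -m inch '[[0,0,0,0,0,0,0.7],[0,0,0,0,0,0,0.7],[0,0,0,0,0,-0.3,0.7],[0,0,0,0,0,-0.5,0.7],[0,0,0,0,0,-0.8,0.7],[0,0,0,0,0,-0.5,0.7],[0,0,0,0,0,0,0.7]]'
python3 - <<'E'
from h import *
plan(.585,-.0155,.1,101)
a=env.read_camera('wrist');b=env.read_camera('side')
o=np.hstack([cv2.resize(a[200:400,150:490],(680,400)),]);o2=cv2.resize(b[140:240,180:350],(340,200));save(o,'w2.png');save(o2,'s2.png')
E
```

```text
clock: 3.5
tcp_pos: [0.417, 0.1752, 0.1139]
orientation: [0.003, 0.636, 0.772, 0.004]
wrist_force: [0.2, 0.1, -2.0]
finger_gap: 0.0496
cur [0.417  0.1752 0.1139] yaw 101.02 tilt [ 0.0088  0.0021 -1.    ] gap 0.0496 t 3.5 F [ 0.2  0.1 -2. ]
turn z units 0.003 q6 then ~ 0.03 shift units [-4.384  2.57   0.279]
```

View pics/w2.png

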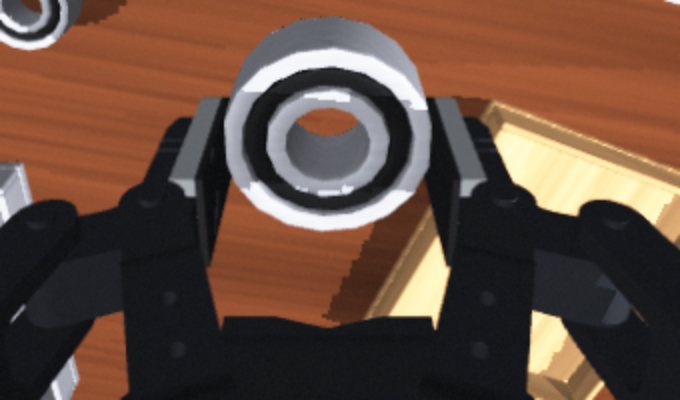

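View pics/s2.png

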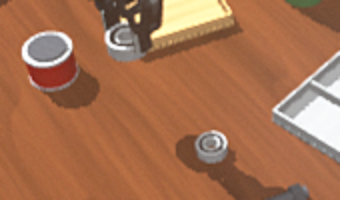

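Run:
```python
from h import *
st=env.get_state()
for tilt in(-10,0,10):
  for zt in (.0,.01,.02):
    q=st['orientation'];M=R.from_quat([q[1],q[2],q[3],q[0]]).as_matrix()
    P=[]
    for a in np.linspace(0,2*np.pi,40):
        p=np.array([.026*np.cos(a),.026*np.sin(a),0]);p=R.from_euler('x',tilt,degrees=True).as_matrix()@p+[0,0,-zt]
        P.append(proj('wrist',st['tcp_pos']+M@p,st))
    P=np.array(P);print(tilt,zt,P.min(0).round(),P.max(0).round())
```

```text
-10 0.0 [263. 210.] [361. 304.]
-10 0.01 [259. 218.] [364. 316.]
-10 0.02 [256. 226.] [367. 331.]
0 0.0 [262. 213.] [361. 299.]
0 0.01 [259. 221.] [364. 311.]
0 0.02 [256. 230.] [367. 325.]
10 0.0 [262. 217.] [361. 294.]
10 0.01 [259. 226.] [364. 305.]
10 0.02 [256. 235.] [367. 318.]
```

The big bearing is held flat, ring centre at crop (328,140), squarely between the pads. Next I hover past the steel tray to see its corners.

```bash
python3 -c "
from h import *
plan(.685,.004,.15,101)"; python3 -m inch '[[0,0,0,-0.62,0.64,-0.12,0.7],[0,0,0,-0.62,0.64,-0.12,0.7],[0,0,0,-0.62,0.64,-0.12,0.7],[0,0,0,-0.62,0.64,-0.12,0.7],[0,0,0,-0.62,0.64,-0.12,0.7],[0,0,0,-0.62,0.64,-0.12,0.7],[0,0,0,-0.6,0.64,0,0.7],[0,0,0,0,0,0,0.7],[0,0,0,0,0,0,0.7]]'
python3 - <<'E'
from h import *
st=env.get_state();save(env.read_camera('wrist'),'w3.png');plan(.685,.004,.15,101,st)
E
```

```text
cur [0.4143 0.1745 0.1101] yaw 101.02 tilt [ 2.5e-03  7.0e-04 -1.0e+00] gap 0.0498 t 3.6 F [-1.   0.6 -3.2]
turn z units 0.002 q6 then ~ 0.03 shift units [-4.381  4.663 -0.797]
clock: 4.5
tcp_pos: [0.6741, 0.0043, 0.1419]
orientation: [-0.002, 0.637, 0.771, -0.001]
wrist_force: [-0.2, -0.4, -2.7]
finger_gap: 0.0493
cur [0.6741 0.0043 0.1419] yaw 100.92 tilt [-5.e-03  9.e-04 -1.e+00] gap 0.0493 t 4.5 F [-0.2 -0.4 -2.7]
turn z units -0.01 q6 then ~ -0.3 shift units [-0.048  0.213 -0.162]
```

View pics/w3.png

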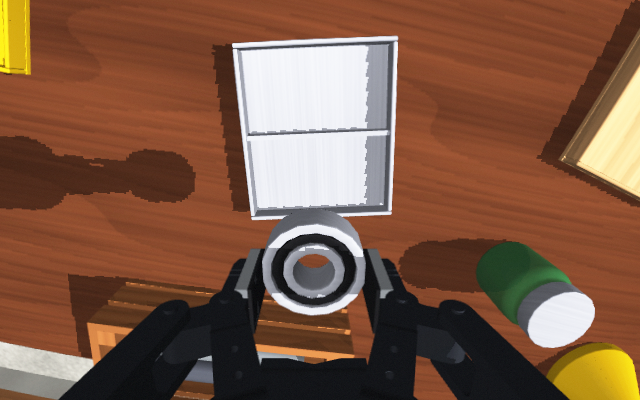

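Steel tray rim corners at (233,43), (397,37), (391,214), (252,218), and the partition runs from (248,135) to (391,131).

Run:
```python
from h import *
st=env.get_state()
P=np.array([plane('wrist',*p,.022,st) for p in [(233,43),(397,37),(391,214),(252,218)]])[:,:2]
for i in range(4):
    d=P[(i+1)%4]-P[i];print(np.linalg.norm(d).round(3),np.degrees(np.arctan2(d[1],d[0])).round(1))
Q=np.array([plane('wrist',*p,.019,st) for p in [(248,135),(391,131)]])[:,:2];print(Q,Q.mean(0),P.mean(0))
c=(P.mean(0)+Q.mean(0))/2
a=np.radians(10.5)
for s in(1,-1): print(s,c+s*.036*np.array([np.cos(a),np.sin(a)]))
f=c+.036*np.array([np.cos(a),np.sin(a)]);plan(f[0],f[1],.03,100)
```

```text
0.128 102.9
0.148 13.5
0.129 -77.4
0.148 -166.8
[[ 0.63613642 -0.05808656]
 [ 0.60957946  0.06173475]] [0.62285794 0.00182409] [0.62455467 0.0012402 ]
1 [0.65910348 0.00809263]
-1 [ 0.58830913 -0.00502833]
cur [0.6734 0.0051 0.1426] yaw 100.98 tilt [-4.8e-03  8.0e-04 -1.0e+00] gap 0.0495 t 4.55 F [-1.2  1.  -2. ]
turn z units 0.123 q6 then ~ -0.29 shift units [ 0.108 -0.271  2.252]
```

```bash
python3 -m inch '[[0,0,-0.25,0,0,0,0.7],[0,0,0,0.11,-0.3,0.4,0.7],[0,0,0,0,0,0.7,0.7],[0,0,0,0,0,0.7,0.7],[0,0,0,0,0,0.45,0.7],[0,0,0,0,0,0,0.7],[0,0,0,0,0,0,0.7]]'
python3 -c "
from h import *
plan(.6586,.0095,.0115,103)"
```

```text
clock: 5.25
tcp_pos: [0.6579, 0.008, 0.033]
orientation: [-0.001, 0.622, 0.783, -0.0]
wrist_force: [0.9, 0.6, -1.9]
finger_gap: 0.0495
cur [0.6579 0.008  0.033 ] yaw 103.08 tilt [-1.4e-03  3.0e-04 -1.0e+00] gap 0.0495 t 5.25 F [ 0.9  0.6 -1.9]
turn z units 0.01 q6 then ~ -0.34 shift units [0.026 0.021 0.43 ]
```

```bash
python3 -m inch '[[0,0,0,0.02,0.02,0.15,0.7],[0,0,0,0,0,0.15,0.7],[0,0,0,0,0,0.08,0.7],[0,0,0,0,0,0,0.7],[0,0,0,0,0,0,0.7]]'
python3 -c "
from h import *
plan(.6586,.0095,.0115,103)"
```

```text
clock: 5.75
tcp_pos: [0.6598, 0.0082, 0.0138]
orientation: [-0.0, 0.622, 0.783, 0.0]
wrist_force: [-0.2, -0.3, -2.8]
finger_gap: 0.0495
cur [0.6598 0.0082 0.0138] yaw 103.01 tilt [-1.e-04  1.e-04 -1.e+00] gap 0.0495 t 5.75 F [-0.2 -0.3 -2.8]
turn z units 0.001 q6 then ~ -0.34 shift units [ 0.03  -0.018  0.046]
```

Not touching yet (−2.8 N, just the weight); creep down.

```bash
python3 -m inch '[[0,0,0,0,0,0.04,0.7],[0,0,0,0,0,0,0.7]]'; python3 -m inch '[[0,0,0,0,0,0.03,0.7],[0,0,0,0,0,0,0.7]]';python3 -m inch '[[0,0,0,0,0,0.02,0.7],[0,0,0,0,0,0,0.7]]'
```

```text
clock: 5.95
tcp_pos: [0.6599, 0.0082, 0.0117]
orientation: [0.0, 0.622, 0.783, 0.0]
wrist_force: [-0.8, 0.4, -2.2]
finger_gap: 0.0494
clock: 6.15
tcp_pos: [0.6601, 0.0083, 0.0107]
orientation: [0.0, 0.622, 0.783, 0.0]
wrist_force: [-0.0, -1.8, -0.5]
finger_gap: 0.0498
clock: 6.35
tcp_pos: [0.6601, 0.0083, 0.0106]
orientation: [0.0, 0.622, 0.783, 0.0]
wrist_force: [-2.5, 0.4, 5.8]
finger_gap: 0.0494
```

```bash
python3 -m inch '[[0,0,0,0,0,0,0.2],[0,0,0,0,0,0,0.2],[0,0,0,0,0,0,0.2],[0,0,0,0,0,-0.3,0.2],[0,0,0,0,0,-0.8,0.2],[0,0,0,0,0,-0.8,0.2],[0,0,0,0,0,-0.8,0.2]]'
python3 - <<'E'
from h import *
plan(.448,.053,.10,101);save(cv2.resize(env.read_camera('side')[150:240,300:420],(480,360)),'s3.png')
E
```

```text
clock: 7.05
tcp_pos: [0.6597, 0.0083, 0.1468]
orientation: [0.0, 0.622, 0.783, 0.0]
wrist_force: [1.3, -0.5, 0.1]
finger_gap: 0.0686
cur [0.6597 0.0083 0.1468] yaw 103.02 tilt [ 5.e-04  0.e+00 -1.e+00] gap 0.0686 t 7.05 F [ 1.3 -0.5  0.1]
turn z units 0.252 q6 then ~ -0.3 shift units [ 1.685 -3.986  0.935]
```

View pics/s3.png

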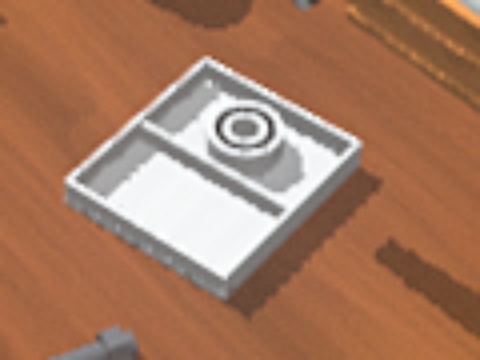

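Big bearing lies flat in the far bay. Now the small one.

```bash
python3 -m inch '[[0,0,0,0.36,-0.79,0.1,0.2],[0,0,0,0.36,-0.79,0.1,0.2],[0,0,0,0.36,-0.79,0.2,0.2],[0,0,0,0.36,-0.79,0.25,0.2],[0,0,0,0.37,-0.77,0.25,0.2],[0,0,0,0,0,0,0.2],[0,0,0,0,0,0,0.2]]'
python3 -c "
from h import *
plan(.448,.0525,.003,103)"
```

```text
clock: 7.8
tcp_pos: [0.4468, 0.0526, 0.0997]
orientation: [0.0, 0.622, 0.783, 0.0]
wrist_force: [0.4, 0.5, 0.5]
finger_gap: 0.0686
cur [0.4468 0.0526 0.0997] yaw 103.05 tilt [ 2.e-04  0.e+00 -1.e+00] gap 0.0686 t 7.8 F [0.4 0.5 0.5]
turn z units 0.007 q6 then ~ -0.29 shift units [-0.006  0.023  1.935]
```

Run:
```python
from h import *
st={'orientation':[1,0,0,0],'tcp_pos':[0,0,0]}
for g,p in ((.0855,(226,262)),(.0855,(404,262)),(.0496,(264,249)),(.0496,(366,249))):
    o,d=ray('wrist',*p,st)
    for yy in(-.011,): t=(yy-o[1])/d[1];print(g,(o+d*t).round(4))
for z in(-.013,0,.006): print(z,proj('wrist',[.0248,-.011,z],st))
for z in(-.013,0): print(z,proj('wrist',[.0427,-.011,z],st))
```

```text
0.0855 [-0.0385 -0.011  -0.0221]
0.0855 [ 0.0418 -0.011  -0.0223]
0.0496 [-0.0231 -0.011  -0.0099]
0.0496 [ 0.0266 -0.011  -0.0101]
-0.013 (np.float64(363.31214972201786), np.float64(251.9831582898782))
0 (np.float64(359.50115665225906), np.float64(239.57318547488669))
0.006 (np.float64(357.92998317499075), np.float64(234.46171775015634))
-0.013 (np.float64(400.5854300386308), np.float64(251.8086262680423))
0 (np.float64(393.95392078892667), np.float64(239.4451751295511))
```

```bash
python3 -m inch '[[0,0,0,0,0.03,0.6,0.35],[0,0,0,0,0,0.6,0.35],[0,0,0,0,0,0.5,0.35],[0,0,0,0,0,0.26,0.35],[0,0,0,0,0,0,0.35]]'
python3 - <<'E'
from h import *
st=env.get_state();plan(.448,.0525,.001,103);save(env.read_camera('wrist'),'w4.png')
E
```

```text
clock: 8.3
tcp_pos: [0.4506, 0.0523, 0.0005]
orientation: [-0.0, 0.623, 0.783, -0.0]
wrist_force: [-0.3, -0.6, -0.3]
finger_gap: 0.0557
cur [0.4506 0.0523 0.0005] yaw 102.99 tilt [-5.e-04  1.e-04 -1.e+00] gap 0.0557 t 8.3 F [-0.3 -0.6 -0.3]
turn z units -0.001 q6 then ~ -0.29 shift units [ 0.016 -0.049 -0.009]
```

View pics/w4.png

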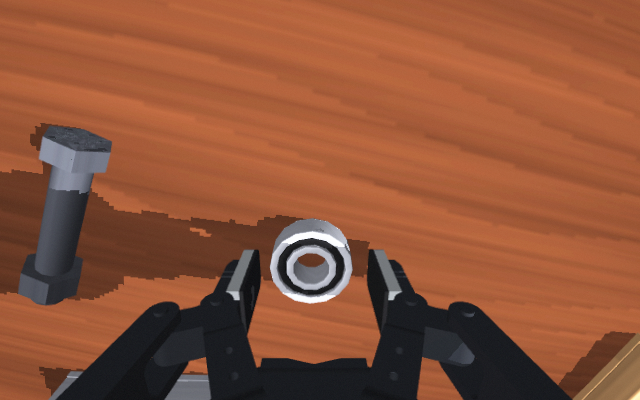

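The small bearing sits between the pads at (311,268). Close.

```bash
python3 -m inch '[[0,0,0,0,0,0,0.75],[0,0,0,0,0,0,0.75],[0,0,0,0,0,0,0.75],[0,0,0,0,0,0,0.75],[0,0,0,0,0,0,0.75]]' 50;  python3 -m inch '[[0,0,0,0,0,-0.3,0.75],[0,0,0,0,0,-0.7,0.75],[0,0,0,0,0,-0.7,0.75],[0,0,0,0,0,0,0.75],[0,0,0,0,0,0,0.75]]'
python3 - <<'E'
from h import *
plan(.5884,-.0065,.05,103);save(env.read_camera('wrist')[180:400,150:490],'w5.png')
E
```

```text
clock: 8.85
tcp_pos: [0.4516, 0.0523, 0.003]
orientation: [0.002, 0.622, 0.783, 0.001]
wrist_force: [1.1, -1.1, 6.2]
finger_gap: 0.0372
clock: 9.35
tcp_pos: [0.4505, 0.0525, 0.0874]
orientation: [0.001, 0.622, 0.783, 0.001]
wrist_force: [0.1, -0.1, -2.2]
finger_gap: 0.0376
cur [0.4505 0.0525 0.0874] yaw 103.02 tilt [ 3.2e-03 -1.0e-04 -1.0e+00] gap 0.0376 t 9.35 F [ 0.1 -0.1 -2.2]
turn z units 0.002 q6 then ~ -0.29 shift units [-1.77   2.422  0.748]
```

View pics/w5.png

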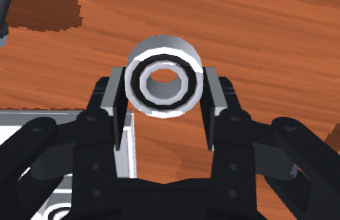

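```bash
python3 -m inch '[[0,0,0,-0.44,0.6,0,0.75],[0,0,0,-0.44,0.6,0,0.75],[0,0,0,-0.44,0.6,0,0.75],[0,0,0,-0.45,0.62,0,0.75],[0,0,0,0,0,0.5,0.75],[0,0,0,0,0,0.5,0.75],[0,0,0,0,0,0,0.75],[0,0,0,0,0,0,0.75]]'
python3 -c "
from h import *
plan(.5884,-.0065,.01,103)"
```

```text
clock: 10.2
tcp_pos: [0.5856, -0.0062, 0.0347]
orientation: [-0.002, 0.622, 0.783, -0.001]
wrist_force: [0.0, -0.3, -1.4]
finger_gap: 0.038
cur [ 0.5856 -0.0062  0.0347] yaw 103.01 tilt [-4.1e-03  7.0e-04 -1.0e+00] gap 0.038 t 10.2 F [ 0.  -0.3 -1.4]
turn z units 0.002 q6 then ~ -0.37 shift units [-0.019  0.054  0.495]
```

```bash
python3 -m inch '[[0,0,0,-0.02,0.05,0.2,0.75],[0,0,0,0,0,0.2,0.75],[0,0,0,0,0,0.06,0.75],[0,0,0,0,0,0,0.75],[0,0,0,0,0,0,0.75]]';python3 -m inch '[[0,0,0,0,0,0.04,0.75],[0,0,0,0,0,0,0.75]]';python3 -m inch '[[0,0,0,0,0,0.03,0.75],[0,0,0,0,0,0,0.75]]'
```

```text
clock: 10.7
tcp_pos: [0.59, -0.0068, 0.0135]
orientation: [0.0, 0.622, 0.783, 0.0]
wrist_force: [0.2, -0.0, -0.7]
finger_gap: 0.0376
clock: 10.9
tcp_pos: [0.59, -0.0068, 0.0115]
orientation: [0.0, 0.622, 0.783, 0.0]
wrist_force: [0.2, 0.5, -0.7]
finger_gap: 0.0374
clock: 11.1
tcp_pos: [0.5899, -0.0068, 0.0097]
orientation: [-0.0, 0.622, 0.783, 0.0]
wrist_force: [-0.0, 0.0, -0.7]
finger_gap: 0.0375
```

```bash
python3 -m inch '[[0,0,0,0,0,0.03,0.75],[0,0,0,0,0,0,0.75]]';python3 -m inch '[[0,0,0,0,0,0.03,0.75],[0,0,0,0,0,0,0.75]]';python3 -m inch '[[0,0,0,0,0,0.02,0.75],[0,0,0,0,0,0,0.75]]'
```

```text
clock: 11.3
tcp_pos: [0.5898, -0.0068, 0.0081]
orientation: [-0.0, 0.622, 0.783, -0.0]
wrist_force: [-0.7, -1.2, -1.6]
finger_gap: 0.0376
clock: 11.5
tcp_pos: [0.59, -0.0069, 0.007]
orientation: [0.0, 0.622, 0.783, 0.0]
wrist_force: [-0.7, 0.4, 1.5]
finger_gap: 0.0378
clock: 11.7
tcp_pos: [0.5901, -0.0068, 0.007]
orientation: [0.0, 0.622, 0.783, 0.0]
wrist_force: [-2.2, 0.8, 8.0]
finger_gap: 0.0381
```

```bash
python3 -m inch '[[0,0,0,0,0,0,0.3],[0,0,0,0,0,0,0.3],[0,0,0,0,0,0,0.3],[0,0,0,0,0,-0.3,0.3],[0,0,0,0,0,-0.8,0.3],[0,0,0,0,0,-0.8,0.3],[0,0,0,0,0,-0.8,0.3]]'
python3 - <<'E'
from h import *
plan(.39,-.26,.15,75);save(cv2.resize(env.read_camera('side')[150:240,300:420],(480,360)),'s4.png')
E
```

```text
clock: 12.4
tcp_pos: [0.5895, -0.0068, 0.1418]
orientation: [-0.0, 0.622, 0.783, -0.0]
wrist_force: [0.5, 0.4, 0.2]
finger_gap: 0.0596
cur [ 0.5895 -0.0068  0.1418] yaw 103.02 tilt [-9.e-04  2.e-04 -1.e+00] gap 0.0596 t 12.4 F [0.5 0.4 0.2]
turn z units 3.502 q6 then ~ 0.11 shift units [-5.925 -2.544 -0.165]
```

View pics/s4.png

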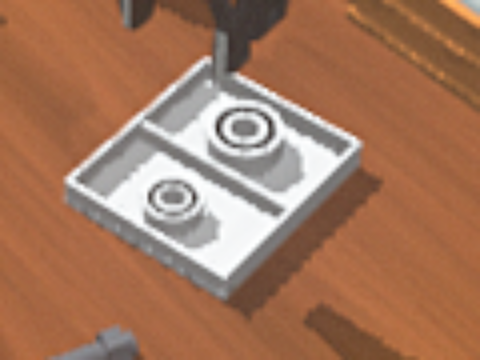

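Both bearings are flat in their bays, at crop (244,127) and (172,198). On to the bushes.

```bash
python3 -m inch '[[0,0,0.9,0,0,-0.1,0.3],[0,0,0.9,0,0,-0.1,0.3],[0,0,0.9,0,0,0,0.3],[0,0,0.8,0,0,0,0.3]]'; python3 -m inch '[[0,0,0,-0.74,-0.32,0,0.3],[0,0,0,-0.74,-0.32,0,0.3],[0,0,0,-0.74,-0.32,0,0.3],[0,0,0,-0.74,-0.32,0,0.3],[0,0,0,-0.74,-0.32,0,0.3],[0,0,0,-0.74,-0.32,0,0.3],[0,0,0,-0.74,-0.32,0,0.3],[0,0,0,-0.74,-0.32,0,0.3],[0,0,0,0,0,0,0.3],[0,0,0,0,0,0,0.3]]'
python3 - <<'E'
from h import *
st=env.get_state();save(env.read_camera('wrist'),'w6.png');plan(.351,-.296,.1,75,st)
E
```

```text
clock: 12.85
tcp_pos: [0.5901, -0.0069, 0.1507]
orientation: [0.0, 0.795, 0.607, 0.0]
wrist_force: [0.2, 0.9, 0.3]
finger_gap: 0.0598
clock: 13.85
tcp_pos: [0.3893, -0.2602, 0.1506]
orientation: [-0.0, 0.794, 0.608, 0.0]
wrist_force: [-0.3, -0.1, -0.7]
finger_gap: 0.0594
cur [ 0.3893 -0.2602  0.1506] yaw 74.87 tilt [ 3.e-04  5.e-04 -1.e+00] gap 0.0594 t 13.85 F [-0.3 -0.1 -0.7]
turn z units -0.017 q6 then ~ -0.5 shift units [-0.889 -0.555  1.012]
```

View pics/w6.png

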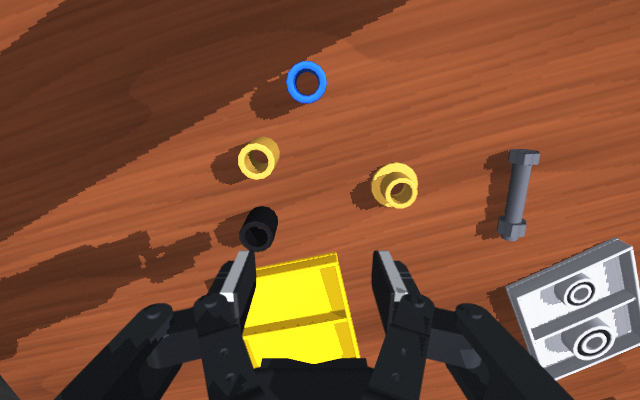

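Wrist view: brass plain bush top ring at (257,161), blue lookalike at (306,82), black at (257,236), flanged bush top at (401,192); bolt from (524,157) to (511,230).

Run:
```python
from h import *
st=env.get_state()
for n,u,v,z in(('plain',257,161,.04),('fl',401,192,.03),('black',257,236,.04),('blue',306,82,.04),('b1',524,155,.012),('b2',511,233,.012)): print(n,plane('wrist',u,v,z,st).round(4))
p=plane('wrist',257,161,.04,st);plan(p[0],p[1],.1,75,st)
cv2.imwrite('pics/w6c.png',cv2.resize(cv2.imread('pics/w6.png')[40:270,180:480],(750,575)))
```

```text
plain [ 0.3501 -0.2965  0.04  ]
fl [ 0.4126 -0.1825  0.03  ]
black [ 0.4162 -0.3187  0.04  ]
blue [ 0.3007 -0.2402  0.04  ]
b1 [ 0.4139 -0.0591  0.012 ]
b2 [ 0.4934 -0.0759  0.012 ]
cur [ 0.3898 -0.2596  0.1506] yaw 74.97 tilt [ 2.e-04  6.e-04 -1.e+00] gap 0.0597 t 13.9 F [ 1.4  0.1 -0.4]
turn z units -0.004 q6 then ~ -0.5 shift units [-0.92  -0.575  1.012]
```

View pics/w6c.png

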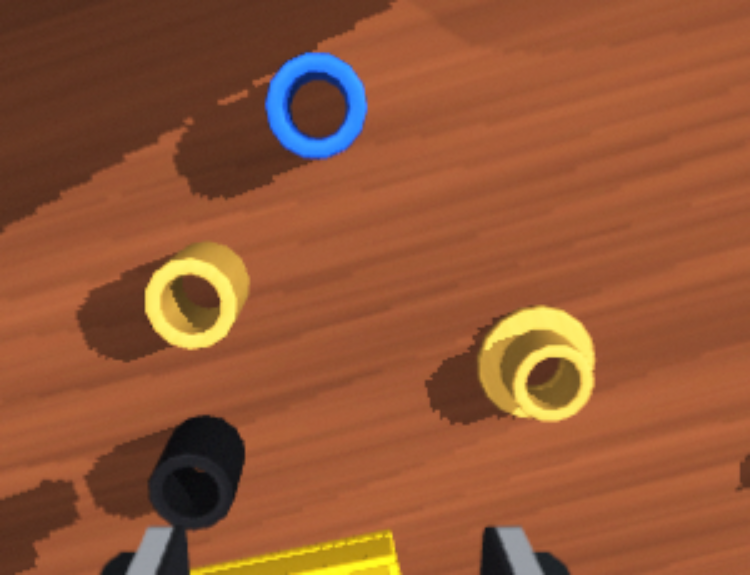

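The crop confirms it: brass plain tube at crop (190,303).

```bash
python3 -m inch '[[0,0,0,-0.46,-0.29,0,0.3],[0,0,0,-0.46,-0.28,0,0.3],[0,0,0,0,0,0.6,0.35],[0,0,0,0,0,0.4,0.35],[0,0,0,0,0,0,0.35],[0,0,0,0,0,0,0.35]]'
python3 - <<'E'
from h import *
st=env.get_state();save(env.read_camera('wrist'),'w7.png');plan(.3505,-.2965,.012,75,st)
E
```

```text
clock: 14.5
tcp_pos: [0.3509, -0.2957, 0.1008]
orientation: [-0.001, 0.793, 0.61, 0.0]
wrist_force: [-0.3, 0.5, 0.2]
finger_gap: 0.0557
cur [ 0.3509 -0.2957  0.1008] yaw 75.13 tilt [-5.e-04  1.e-03 -1.e+00] gap 0.0557 t 14.5 F [-0.3  0.5  0.2]
turn z units 0.017 q6 then ~ -0.61 shift units [-0.018 -0.004  1.776]
```

View pics/w7.png

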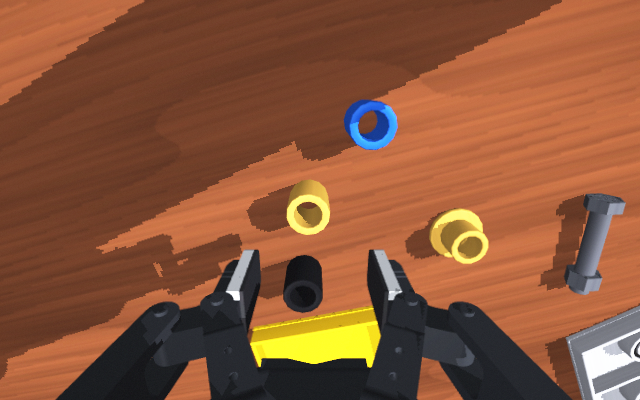

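```bash
python3 -m inch '[[0,0,0,-0.02,0,0.5,0.35],[0,0,0,0,0,0.5,0.35],[0,0,0,0,0,0.5,0.35],[0,0,0,0,0,0.28,0.35],[0,0,0,0,0,0,0.35],[0,0,0,0,0,0,0.85],[0,0,0,0,0,0,0.85],[0,0,0,0,0,0,0.85],[0,0,0,0,0,0,0.85],[0,0,0,0,0,0,0.85],[0,0,0,0,0,0,0.85]]' 50;  python3 -m inch '[[0,0,0,0,0,-0.2,0.85],[0,0,0,0,0,-0.7,0.85],[0,0,0,0,0,-0.8,0.85],[0,0,0,0,0,-0.8,0.85],[0,0,0,0,0,-0.3,0.85],[0,0,0,0,0,0,0.85]]'
python3 - <<'E'
from h import *
st=env.get_state();save(env.read_camera('wrist')[180:400,150:490],'w8.png');plan(.60,-.333,.15,87,st)
E
```

```text
clock: 15.65
tcp_pos: [0.3512, -0.2987, 0.0135]
orientation: [0.002, 0.793, 0.609, 0.0]
wrist_force: [0.1, 1.4, 5.9]
finger_gap: 0.0312
clock: 16.25
tcp_pos: [0.3514, -0.2993, 0.1553]
orientation: [0.003, 0.793, 0.609, 0.0]
wrist_force: [0.5, -0.6, -2.1]
finger_gap: 0.0313
cur [ 0.3514 -0.2993  0.1553] yaw 75.02 tilt [ 0.0042 -0.005  -1.    ] gap 0.0313 t 16.25 F [ 0.5 -0.6 -2.1]
turn z units -1.498 q6 then ~ -0.83 shift units [-0.412  5.     0.106]
```

View pics/w8.png

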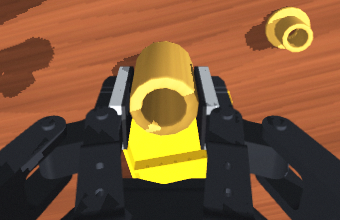

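Plain bush held. Hover past the yellow tray to see it.

```bash
python3 -m inch '[[0,0,-0.75,0,0,0,0.85],[0,0,-0.75,0,0,0,0.85],[0,0,0,-0.07,0.84,0,0.85],[0,0,0,-0.07,0.84,0,0.85],[0,0,0,-0.07,0.84,0,0.85],[0,0,0,-0.07,0.84,0,0.85],[0,0,0,-0.07,0.84,0,0.85],[0,0,0,-0.06,0.84,0,0.85],[0,0,0,0,0,0,0.85],[0,0,0,0,0,0,0.85]]'
python3 - <<'E'
from h import *
st=env.get_state();save(env.read_camera('wrist'),'w9.png');plan(.60,-.333,.15,87,st)
E
```

```text
clock: 17.3
tcp_pos: [0.6001, -0.3303, 0.1482]
orientation: [-0.003, 0.725, 0.689, -0.001]
wrist_force: [0.0, 0.6, -2.1]
finger_gap: 0.0312
cur [ 0.6001 -0.3303  0.1482] yaw 87.08 tilt [-0.0044  0.003  -1.    ] gap 0.0312 t 17.3 F [ 0.   0.6 -2.1]
turn z units 0.01 q6 then ~ -0.57 shift units [-0.055  0.    -0.036]
```

View pics/w9.png

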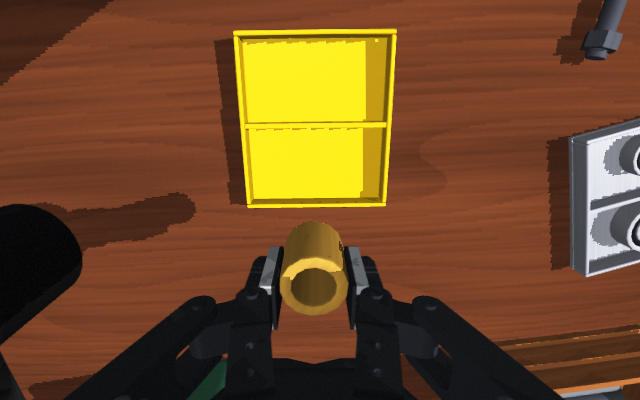

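Yellow tray rim corners at (234,31), (396,31), (385,206), (248,206); partition from (245,125) to (386,124).

Run:
```python
from h import *
st=env.get_state()
P=np.array([plane('wrist',*p,.022,st) for p in [(234,31),(396,31),(385,206),(248,206)]])[:,:2]
for i in range(4):
    d=P[(i+1)%4]-P[i];print(np.linalg.norm(d).round(3),np.degrees(np.arctan2(d[1],d[0])).round(1))
Q=np.array([plane('wrist',*p,.019,st) for p in [(245,125),(386,124)]])[:,:2];print(Q.mean(0),P.mean(0))
c=(P.mean(0)+Q.mean(0))/2;a=np.radians(-3)
for s in(1,-1): print(s,c+s*.036*np.array([np.cos(a),np.sin(a)]))
f=c+.036*np.array([np.cos(a),np.sin(a)]);plan(f[0],f[1],.05,87,st)
```

```text
0.129 87.0
0.148 -2.4
0.129 -93.1
0.148 177.6
[ 0.54262501 -0.32408209] [ 0.54322972 -0.32382575]
1 [ 0.57887803 -0.32583802]
-1 [ 0.5069767  -0.32206983]
cur [ 0.5994 -0.3304  0.1492] yaw 87.03 tilt [-0.004   0.0027 -1.    ] gap 0.031 t 17.35 F [-0.4  0.6 -1.5]
turn z units 0.004 q6 then ~ -0.57 shift units [ 0.069 -0.414  1.983]
```

```bash
python3 -m inch '[[0,0,0,0.06,-0.41,0,0.85],[0,0,0,0,0,0.7,0.85],[0,0,0,0,0,0.7,0.85],[0,0,0,0,0,0.65,0.85],[0,0,0,0,0,0,0.85],[0,0,0,0,0,0,0.85]]'
python3 -c "
from h import *
plan(.579,-.327,.0185,87)"
```

```text
clock: 17.95
tcp_pos: [0.5788, -0.3269, 0.0495]
orientation: [-0.001, 0.726, 0.688, -0.0]
wrist_force: [-0.3, -0.8, -1.2]
finger_gap: 0.031
cur [ 0.5788 -0.3269  0.0495] yaw 86.97 tilt [-0.0016  0.0012 -1.    ] gap 0.031 t 17.95 F [-0.3 -0.8 -1.2]
turn z units -0.004 q6 then ~ -0.58 shift units [-0.003  0.004  0.62 ]
```

```bash
python3 -m inch '[[0,0,0,0,0,0.2,0.85],[0,0,0,0,0,0.2,0.85],[0,0,0,0,0,0.15,0.85],[0,0,0,0,0,0,0.85],[0,0,0,0,0,0,0.85]]';python3 -m inch '[[0,0,0,0,0,0.04,0.85],[0,0,0,0,0,0,0.85]]';python3 -m inch '[[0,0,0,0,0,0.03,0.85],[0,0,0,0,0,0,0.85]]'
```

```text
clock: 18.45
tcp_pos: [0.5802, -0.327, 0.0215]
orientation: [-0.0, 0.725, 0.688, -0.0]
wrist_force: [0.4, -0.1, -1.5]
finger_gap: 0.031
clock: 18.65
tcp_pos: [0.5805, -0.3273, 0.0198]
orientation: [0.0, 0.725, 0.688, 0.0]
wrist_force: [-0.5, -0.7, -1.7]
finger_gap: 0.0312
clock: 18.85
tcp_pos: [0.5803, -0.3272, 0.0182]
orientation: [-0.0, 0.725, 0.688, 0.0]
wrist_force: [0.1, -0.6, -2.4]
finger_gap: 0.0311
```

```bash
python3 -m inch '[[0,0,0,0,0,0.03,0.85],[0,0,0,0,0,0,0.85]]';python3 -m inch '[[0,0,0,0,0,0.015,0.85],[0,0,0,0,0,0,0.85]]'
```

```text
clock: 19.05
tcp_pos: [0.5805, -0.3273, 0.0176]
orientation: [0.0, 0.725, 0.688, 0.0]
wrist_force: [-1.6, 0.5, 2.6]
finger_gap: 0.0312
clock: 19.25
tcp_pos: [0.5805, -0.3273, 0.0175]
orientation: [0.001, 0.725, 0.688, 0.0]
wrist_force: [-2.7, 2.1, 8.2]
finger_gap: 0.0311
```

```bash
python3 -m inch '[[0,0,0,0,0,0,0.4],[0,0,0,0,0,0,0.4],[0,0,0,0,0,0,0.4],[0,0,0,0,0,-0.3,0.4],[0,0,0,0,0,-0.8,0.4],[0,0,0,0,0,-0.8,0.4],[0,0,0,0,0,-0.6,0.4]]'
python3 - <<'E'
from h import *
plan(.4145,-.1825,.12,87);save(cv2.resize(env.read_camera('side')[240:350,360:480],(480,440)),'s5.png')
E
```

```text
clock: 19.95
tcp_pos: [0.5811, -0.3278, 0.1448]
orientation: [0.002, 0.725, 0.688, 0.0]
wrist_force: [0.7, -0.3, 0.4]
finger_gap: 0.0512
cur [ 0.5811 -0.3278  0.1448] yaw 87.02 tilt [ 0.0027 -0.0018 -1.    ] gap 0.0512 t 19.95 F [ 0.7 -0.3  0.4]
turn z units 0.002 q6 then ~ -0.58 shift units [ 2.727 -3.479  0.497]
```

View pics/s5.png

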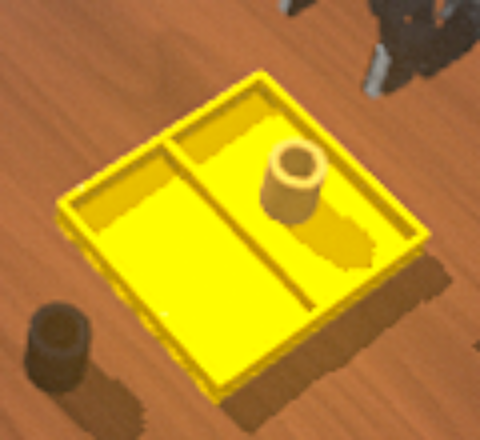

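Plain bush is upright in the far bay. Next the flanged bush.

```bash
python3 -m inch '[[0,0,0,0.54,-0.7,0,0.35],[0,0,0,0.54,-0.7,0,0.35],[0,0,0,0.54,-0.7,0.1,0.35],[0,0,0,0.55,-0.7,0.2,0.35],[0,0,0,0.55,-0.68,0.2,0.35],[0,0,0,0,0,0,0.35],[0,0,0,0,0,0,0.35]]'
python3 - <<'E'
from h import *
st=env.get_state();save(env.read_camera('wrist'),'w10.png');plan(.4145,-.1825,.01,87,st)
E
```

```text
clock: 20.7
tcp_pos: [0.413, -0.1817, 0.1166]
orientation: [0.0, 0.725, 0.689, 0.0]
wrist_force: [0.3, -1.1, 0.5]
finger_gap: 0.0559
cur [ 0.413  -0.1817  0.1166] yaw 87.05 tilt [ 5.e-04 -3.e-04 -1.e+00] gap 0.0559 t 20.7 F [ 0.3 -1.1  0.5]
turn z units 0.006 q6 then ~ -0.54 shift units [-0.015  0.031  2.132]
```

View pics/w10.png

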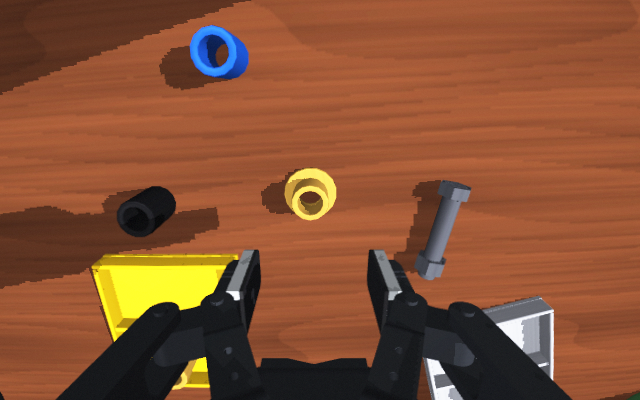

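Flanged bush tube top at (310,204), on line with the pads.

```bash
python3 -c "
from h import *
print(plane('wrist',310,204,.03,env.get_state()))"; python3 -m inch '[[0,0,0,-0.02,0.02,0.6,0.35],[0,0,0,0,0,0.6,0.35],[0,0,0,0,0,0.6,0.35],[0,0,0,0,0,0.32,0.35],[0,0,0,0,0,0,0.35],[0,0,0,0,0,0,0.9],[0,0,0,0,0,0,0.9],[0,0,0,0,0,0,0.9],[0,0,0,0,0,0,0.9],[0,0,0,0,0,0,0.9],[0,0,0,0,0,0,0.9]]' 50;  python3 -m inch '[[0,0,0,0,0,-0.2,0.9],[0,0,0,0,0,-0.7,0.9],[0,0,0,0,0,-0.8,0.9],[0,0,0,0,0,-0.3,0.9],[0,0,0,0,0,0,0.9]]'
python3 - <<'E'
from h import *
st=env.get_state();save(env.read_camera('wrist')[180:400,150:490],'w11.png');plan(.508,-.324,.1,87,st)
E
```

```text
[ 0.41626808 -0.18487393  0.03      ]
clock: 21.85
tcp_pos: [0.4164, -0.1848, 0.0116]
orientation: [0.002, 0.725, 0.688, 0.0]
wrist_force: [1.2, -0.6, 5.2]
finger_gap: 0.0283
clock: 22.35
tcp_pos: [0.416, -0.1842, 0.1129]
orientation: [0.002, 0.725, 0.689, 0.001]
wrist_force: [0.8, -0.7, -1.7]
finger_gap: 0.0282
cur [ 0.416  -0.1842  0.1129] yaw 87.02 tilt [ 0.0043 -0.0026 -1.    ] gap 0.0282 t 22.35 F [ 0.8 -0.7 -1.7]
turn z units 0.003 q6 then ~ -0.54 shift units [-2.695  1.983  0.258]
```

View pics/w11.png

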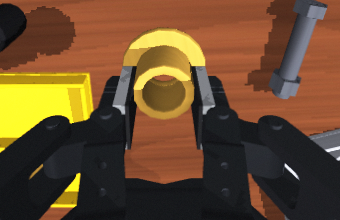

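```bash
python3 -m inch '[[0,0,0,-0.67,0.49,0,0.9],[0,0,0,-0.67,0.49,0,0.9],[0,0,0,-0.67,0.49,0,0.9],[0,0,0,-0.67,0.49,0,0.9],[0,0,0,0,0,0.7,0.9],[0,0,0,0,0,0.5,0.9],[0,0,0,0,0,0,0.9],[0,0,0,0,0,0,0.9]]'
python3 -c "
from h import *
plan(.508,-.325,.0186,87)"
```

```text
clock: 23.2
tcp_pos: [0.5041, -0.3211, 0.0485]
orientation: [-0.002, 0.725, 0.688, -0.0]
wrist_force: [-0.9, 0.3, -1.4]
finger_gap: 0.0278
cur [ 0.5041 -0.3211  0.0485] yaw 87.02 tilt [-0.0032  0.0029 -1.    ] gap 0.0278 t 23.2 F [-0.9  0.3 -1.4]
turn z units 0.002 q6 then ~ -0.65 shift units [-0.074  0.081  0.597]
```

```bash
python3 -m inch '[[0,0,0,-0.04,0.03,0.2,0.9],[0,0,0,0,0,0.2,0.9],[0,0,0,0,0,0.15,0.9],[0,0,0,0,0,0,0.9],[0,0,0,0,0,0,0.9]]';python3 -m inch '[[0,0,0,0,0,0.04,0.9],[0,0,0,0,0,0,0.9]]';python3 -m inch '[[0,0,0,0,0,0.03,0.9],[0,0,0,0,0,0,0.9]]'
```

```text
clock: 23.7
tcp_pos: [0.5068, -0.3242, 0.0225]
orientation: [-0.0, 0.725, 0.688, 0.0]
wrist_force: [-0.8, -0.5, -0.7]
finger_gap: 0.0283
clock: 23.9
tcp_pos: [0.507, -0.3245, 0.0207]
orientation: [0.0, 0.725, 0.688, 0.0]
wrist_force: [0.3, 0.3, -0.1]
finger_gap: 0.0281
clock: 24.1
tcp_pos: [0.5069, -0.3244, 0.019]
orientation: [0.0, 0.725, 0.688, 0.0]
wrist_force: [0.1, -0.2, -1.3]
finger_gap: 0.0284
```

```bash
python3 -m inch '[[0,0,0,0,0,0.04,0.9],[0,0,0,0,0,0,0.9]]';python3 -m inch '[[0,0,0,0,0,0.03,0.9],[0,0,0,0,0,0,0.9]]';python3 -m inch '[[0,0,0,0,0,0.015,0.9],[0,0,0,0,0,0,0.9]]'
```

```text
clock: 24.3
tcp_pos: [0.5068, -0.3243, 0.0167]
orientation: [-0.0, 0.725, 0.688, 0.0]
wrist_force: [0.3, 0.5, -2.1]
finger_gap: 0.0282
clock: 24.5
tcp_pos: [0.5069, -0.3244, 0.0157]
orientation: [0.0, 0.725, 0.688, 0.0]
wrist_force: [0.2, 0.4, 1.1]
finger_gap: 0.0281
clock: 24.7
tcp_pos: [0.5069, -0.3244, 0.0156]
orientation: [0.0, 0.725, 0.688, 0.0]
wrist_force: [-2.1, 2.3, 6.4]
finger_gap: 0.0282
```

```bash
python3 -m inch '[[0,0,0,0,0,0,0.4],[0,0,0,0,0,0,0.4],[0,0,0,0,0,0,0.4],[0,0,0,0,0,-0.3,0.4],[0,0,0,0,0,-0.8,0.4],[0,0,0,0,0,-0.8,0.4],[0,0,0,0,0,-0.6,0.4]]'
python3 - <<'E'
from h import *
plan(.452,-.071,.13,78.5);save(cv2.resize(env.read_camera('side')[240:350,360:480],(480,440)),'s6.png')
E
```

```text
clock: 25.4
tcp_pos: [0.5074, -0.3248, 0.142]
orientation: [0.001, 0.725, 0.688, 0.0]
wrist_force: [1.3, -0.1, -0.1]
finger_gap: 0.0511
cur [ 0.5074 -0.3248  0.142 ] yaw 87.02 tilt [ 0.0015 -0.0011 -1.    ] gap 0.0511 t 25.4 F [ 1.3 -0.1 -0.1]
turn z units 1.065 q6 then ~ -0.5 shift units [ 4.753 -2.097  0.241]
```

View pics/s6.png

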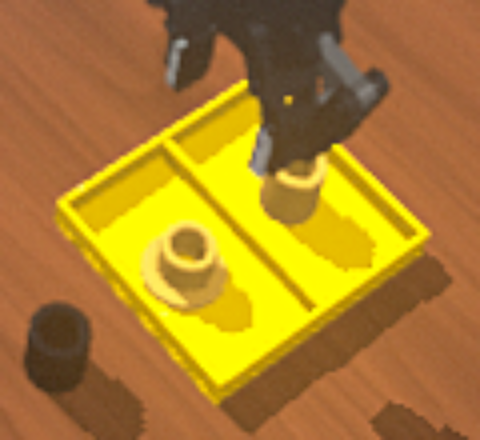

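Both bushes stand upright in their bays. Now the bolt.

```bash
python3 -m inch '[[0,0,0.53,0,0,0,0.4],[0,0,0.53,0,0,0,0.4],[0,0,0,0.68,-0.3,0,0.4],[0,0,0,0.68,-0.3,0,0.4],[0,0,0,0.68,-0.3,0,0.4],[0,0,0,0.68,-0.3,0,0.4],[0,0,0,0.68,-0.3,0,0.4],[0,0,0,0.68,-0.3,0.1,0.4],[0,0,0,0.67,-0.3,0.1,0.4],[0,0,0,0,0,0,0.4],[0,0,0,0,0,0,0.4]]'
python3 - <<'E'
from h import *
st=env.get_state();save(env.read_camera('wrist'),'w12.png');plan(.452,-.071,.13,78.5,st)
E
```

```text
clock: 26.55
tcp_pos: [0.4512, -0.0702, 0.1297]
orientation: [0.0, 0.774, 0.634, -0.0]
wrist_force: [0.9, 0.1, -0.1]
finger_gap: 0.0513
cur [ 0.4512 -0.0702  0.1297] yaw 78.65 tilt [ 2.e-04 -3.e-04 -1.e+00] gap 0.0513 t 26.55 F [ 0.9  0.1 -0.1]
turn z units 0.018 q6 then ~ -0.13 shift units [-0.012  0.02  -0.006]
```

View pics/w12.png

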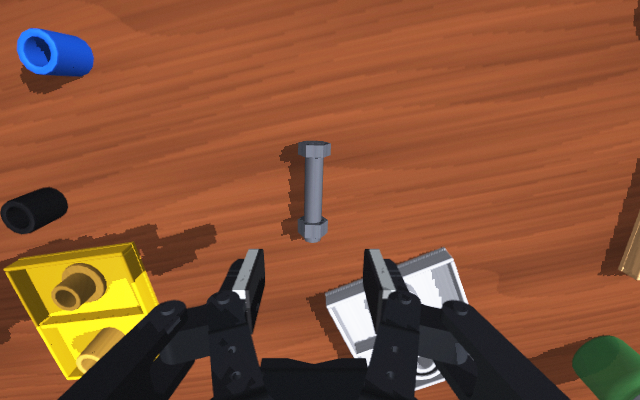

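Bolt head at (315,148), nut at (313,230), axis nearly vertical in the image, so the jaws lie across it.

Run:
```python
from h import *
st=env.get_state()
a=plane('wrist',315,160,.018,st);b=plane('wrist',312.7,217,.018,st);m=(a+b)/2;d=b-a
print(a,b,np.degrees(np.arctan2(d[1],d[0])),np.linalg.norm(d));plan(m[0],m[1],.004,78.5,st)
```

```text
[ 0.42381532 -0.06289177  0.018     ] [ 0.47425934 -0.07518216  0.018     ] -13.692994697853084 0.05191967701678019
cur [ 0.4517 -0.0711  0.1299] yaw 78.57 tilt [ 9.e-04 -6.e-04 -1.e+00] gap 0.0511 t 26.6 F [ 0.3  0.  -0.1]
turn z units 0.008 q6 then ~ -0.13 shift units [ 0.029 -0.061  2.519]
```

```bash
python3 -m inch '[[0,0,0.25,0.03,-0.06,0.5,0.5],[0,0,0,0,0,0.6,0.6],[0,0,0,0,0,0.6,0.6],[0,0,0,0,0,0.5,0.6],[0,0,0,0,0,0.32,0.6],[0,0,0,0,0,0,0.6],[0,0,0,0,0,0,0.6]]'
python3 - <<'E'
from h import *
st=env.get_state();save(env.read_camera('wrist')[150:400,150:490],'w13.png');plan(.449,-.069,.003,76.5,st)
E
```

```text
clock: 27.3
tcp_pos: [0.449, -0.0697, 0.0039]
orientation: [-0.0, 0.786, 0.619, -0.0]
wrist_force: [0.7, -0.7, -0.0]
finger_gap: 0.0343
cur [ 0.449  -0.0697  0.0039] yaw 76.45 tilt [-1.e-04  0.e+00 -1.e+00] gap 0.0343 t 27.3 F [ 0.7 -0.7 -0. ]
turn z units -0.007 q6 then ~ -0.1 shift units [ 0.014 -0.004  0.018]
```

View pics/w13.png

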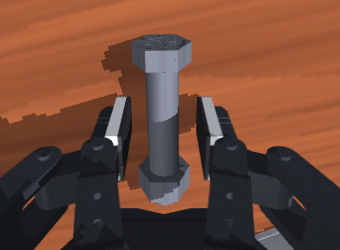

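Shank is between the pads, clear of head and nut.

```bash
python3 -m inch '[[0,0,0,0,0,0,1],[0,0,0,0,0,0,1],[0,0,0,0,0,0,1],[0,0,0,0,0,0,1],[0,0,0,0,0,0,1],[0,0,0,0,0,0,1]]' 70;  python3 -m inch '[[0,0,0,0,0,-0.2,1],[0,0,0,0,0,-0.6,1],[0,0,0,0,0,-0.7,1],[0,0,0,0,0,-0.7,1],[0,0,0,0,0,-0.4,1],[0,0,0,0,0,0,1]]'
python3 - <<'E'
from h import *
st=env.get_state();save(env.read_camera('wrist')[150:400,150:490],'w14.png');plan(.53,.30,.14,76.5,st);plan(.60,.29,.14,78,st)
E
```

```text
clock: 27.95
tcp_pos: [0.4498, -0.0694, 0.0051]
orientation: [0.001, 0.785, 0.619, 0.001]
wrist_force: [-0.6, -0.8, 5.1]
finger_gap: 0.0134
clock: 28.55
tcp_pos: [0.4506, -0.0692, 0.1372]
orientation: [0.003, 0.785, 0.619, 0.002]
wrist_force: [0.3, 0.3, -1.4]
finger_gap: 0.0133
cur [ 0.4506 -0.0692  0.1372] yaw 76.55 tilt [ 0.006  -0.0018 -1.    ] gap 0.0133 t 28.55 F [ 0.3  0.3 -1.4]
turn z units 0.006 q6 then ~ -0.09 shift units [ 7.551 -0.179 -0.057]
cur [ 0.4506 -0.0692  0.1372] yaw 76.55 tilt [ 0.006  -0.0018 -1.    ] gap 0.0133 t 28.55 F [ 0.3  0.3 -1.4]
turn z units -0.181 q6 then ~ -0.12 shift units [ 7.649  1.429 -0.057]
```

View pics/w14.png

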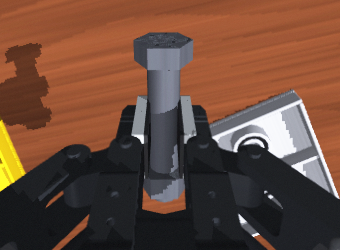

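Bolt held level. Hover over the far side of the wooden tray.

```bash
python3 -m inch '[[0,0,0,0.8,0.1,0,1],[0,0,0,0.8,0.13,0,1],[0,0,0,0.8,0.13,0,1],[0,0,0,0.8,0.13,0,1],[0,0,0,0.8,0.13,0,1],[0,0,0,0.8,0.13,0,1],[0,0,0,0.8,0.13,0,1],[0,0,0,0.8,0.13,0,1],[0,0,0,0.8,0.13,0,1],[0,0,0,0.4,0.13,0,1],[0,0,0,0,0,0,1],[0,0,0,0,0,0,1]]'
python3 - <<'E'
from h import *
st=env.get_state();save(env.read_camera('wrist'),'w15.png');plan(.542,.30,.05,76.5,st)
E
```

```text
clock: 29.8
tcp_pos: [0.5973, 0.286, 0.1311]
orientation: [-0.001, 0.785, 0.62, -0.002]
wrist_force: [-0.6, -0.2, -2.3]
finger_gap: 0.0129
cur [0.5973 0.286  0.1311] yaw 76.59 tilt [-0.0042 -0.0016 -1.    ] gap 0.0129 t 29.8 F [-0.6 -0.2 -2.3]
turn z units 0.011 q6 then ~ 0.56 shift units [ 0.015 -1.14   1.622]
```

View pics/w15.png

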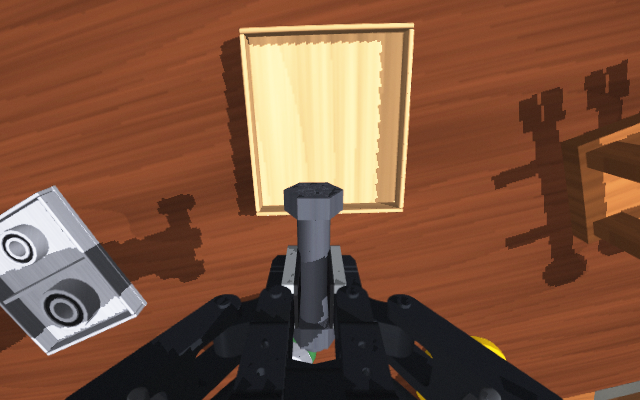

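Wooden tray rim corners at (239,29), (413,24), (403,211), (257,215).

Run:
```python
from h import *
st=env.get_state()
P=np.array([plane('wrist',*p,.022,st) for p in [(239,29),(413,24),(403,211),(257,215)]])[:,:2]
for i in range(4):
    d=P[(i+1)%4]-P[i];print(np.linalg.norm(d).round(3),np.degrees(np.arctan2(d[1],d[0])).round(1))
c=P.mean(0);print(c);plan(c[0],c[1],.05,77.5,st)
```

```text
0.129 78.0
0.148 -11.4
0.129 -101.8
0.149 168.4
[0.54531599 0.31105483]
cur [0.5973 0.2854 0.1317] yaw 76.54 tilt [-0.0038 -0.0015 -1.    ] gap 0.0132 t 29.85 F [-0.6 -0.8 -1.6]
turn z units -0.12 q6 then ~ 0.54 shift units [ 0.277 -1.126  1.634]
```

```bash
python3 -m inch '[[0,0,-0.12,0.1,-0.4,0,1],[0,0,0,0.1,-0.4,0,1],[0,0,0,0,-0.3,0.2,1],[0,0,0,0,0,0.6,1],[0,0,0,0,0,0.6,1],[0,0,0,0,0,0.3,1],[0,0,0,0,0,0,1],[0,0,0,0,0,0,1]]'
python3 -c "
from h import *
plan(.545,.307,.012,77.5)"
```

```text
clock: 30.65
tcp_pos: [0.547, 0.307, 0.0489]
orientation: [-0.0, 0.78, 0.625, -0.0]
wrist_force: [0.2, 0.4, -2.2]
finger_gap: 0.0131
cur [0.547  0.307  0.0489] yaw 77.43 tilt [-9.e-04 -3.e-04 -1.e+00] gap 0.0131 t 30.65 F [ 0.2  0.4 -2.2]
turn z units -0.009 q6 then ~ 0.6 shift units [-0.009 -0.04   0.738]
```

Contact should come near TCP z = 0.009.

```bash
python3 -m inch '[[0,0,0,0,-0.04,0.25,1],[0,0,0,0,0,0.25,1],[0,0,0,0,0,0.2,1],[0,0,0,0,0,0,1],[0,0,0,0,0,0,1]]';python3 -m inch '[[0,0,0,0,0,0.04,1],[0,0,0,0,0,0,1]]';python3 -m inch '[[0,0,0,0,0,0.03,1],[0,0,0,0,0,0,1]]'
```

```text
clock: 31.15
tcp_pos: [0.5451, 0.3084, 0.0133]
orientation: [-0.0, 0.78, 0.626, -0.0]
wrist_force: [0.4, -0.1, -1.9]
finger_gap: 0.0134
clock: 31.35
tcp_pos: [0.5457, 0.3086, 0.012]
orientation: [0.0, 0.78, 0.626, 0.0]
wrist_force: [-0.8, 0.8, -2.0]
finger_gap: 0.0133
clock: 31.55
tcp_pos: [0.5455, 0.3085, 0.0104]
orientation: [0.0, 0.78, 0.626, 0.0]
wrist_force: [-0.6, -0.2, -3.4]
finger_gap: 0.0132
```

Run:
```python
from h import *
save(cv2.resize(env.read_camera('side')[90:180,210:330],(480,360)),'s7.png')
```

```text
(no output)
```

View pics/s7.png

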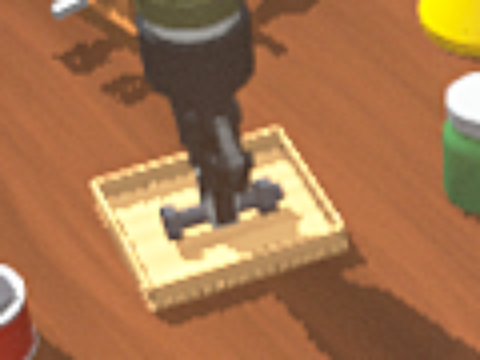

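The bolt hangs inside the wooden tray, clear of its walls. Finish lowering it.

```bash
python3 -m inch '[[0,0,0,0,0,0.03,1],[0,0,0,0,0,0,1]]';python3 -m inch '[[0,0,0,0,0,0.02,1],[0,0,0,0,0,0,1]]'
```

```text
clock: 31.8
tcp_pos: [0.5457, 0.3086, 0.0092]
orientation: [0.0, 0.78, 0.626, 0.0]
wrist_force: [-0.5, -0.2, 0.6]
finger_gap: 0.0134
clock: 32.0
tcp_pos: [0.5457, 0.3086, 0.0092]
orientation: [0.0, 0.78, 0.626, 0.001]
wrist_force: [-2.9, -0.5, 7.4]
finger_gap: 0.0132
```

```bash
python3 -m inch '[[0,0,0,0,0,0,0.6],[0,0,0,0,0,0,0.6],[0,0,0,0,0,0,0.6],[0,0,0,0,0,0,0.6],[0,0,0,0,0,-0.2,0.6],[0,0,0,0,0,-0.7,0.6],[0,0,0,0,0,-0.8,0.6],[0,0,0,0,0,-0.8,0.6],[0,0,0,0,0,-0.5,0.6],[0,0,0,0,0,0,0.6],[0,0,0,0,0,0,0.6]]'
python3 - <<'E'
from h import *
save(env.read_camera('wrist'),'w16.png');save(env.read_camera('side'),'s8.png')
E
```

```text
clock: 33.1
tcp_pos: [0.5459, 0.3087, 0.1589]
orientation: [0.0, 0.78, 0.626, 0.001]
wrist_force: [0.8, 0.2, -0.4]
finger_gap: 0.0341
```

View pics/w16.png

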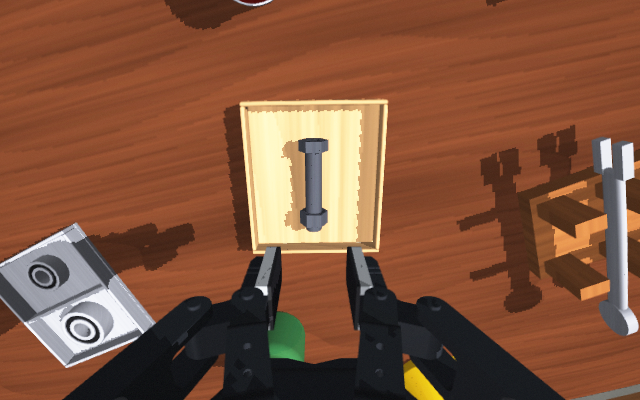

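View pics/s8.png

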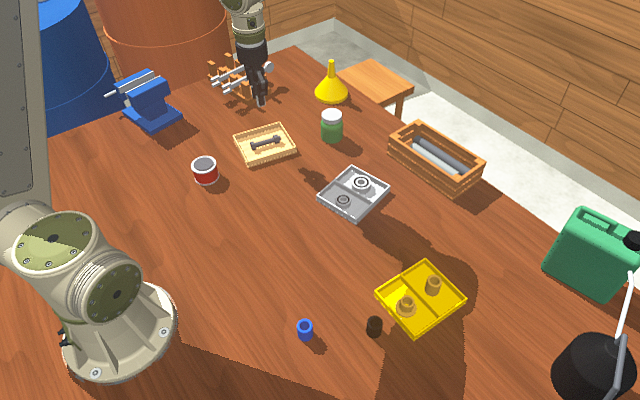

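The bolt lies in the wooden tray at wrist (313,185). In the side view the bearings are at (361,183)/(343,200) and the bushes at (433,284)/(406,304), all in their bays. The tin (205,170) and jar (332,127) are where they were.

```bash
python3 -c "
from h import *
a=cv2.imread('pics/side0.png').astype(int);b=cv2.imread('pics/s8.png').astype(int)
for n,(x0,y0,x1,y1) in dict(tin=(188,150,222,190),jar=(318,106,346,146)).items(): print(n,abs(a-b)[y0:y1,x0:x1].mean().round(2))
print(env.hand_in(),env.get_state()['clock'])"
```

```text
tin 14.84
jar 5.7
the job is handed in; nothing more can be done
the job is handed in; nothing more can be done
```

The parts are sorted, and I handed the job in at about 33 s of the 115 s allowed:

- **Steel tray:** the big bearing went into the far bay and the small bearing into the near bay, both lying flat.
- **Yellow tray:** the plain bush went into the far bay and the flanged bush into the near bay, on its flange. Both stand upright.
- **Wooden tray:** the bolt with its nut lies inside.

**Checks on the parts:** each part was lowered until the wrist force rose by 6–8 N, then let go. The last wrist and side pictures show all five in place, and the gripper open at z = 0.16 m, touching nothing.

**Tin and jar:** in the side view both are at the same pixels as at the start, to the eye. A before/after pixel difference, printed as I handed in, gave a mean change of 14.8 grey levels at the tin and 5.7 at the jar. The arm's shadow moved near the tin, which probably explains the larger figure. I did not re-measure either position after the job.

**Other disagreements:**
- While gripping, the gripper gap read 1–3 mm under each part's nominal width.
- The cameras disagreed on the tray centres by up to about 2 cm (the blurry scene view was furthest off), so I used the wrist view, nudged slightly toward the side view for the yellow and wooden trays.

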